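# Close up the plate incubator and set its thermostat

## Robot

A 6-joint arm with a two-finger parallel gripper is mounted at the origin on the work surface. World frame = base frame: x ahead of the robot, y to its left, z up, the work surface at z = 0. Lengths are in mm, angles in rad, forces in N, time in s.
With the tool pointing down it reaches from about 225 to 725 mm from the base axis. Payload 3.1 kg.
Tool frame: the origin (TCP) lies on the centre line of the jaws, within the pads' length; the fingertips stand ctrl.tcp_to_tips ahead of it and the grasp point (between the pads) lies 5 mm behind it (ctrl.tcp_to_tips is the distance from the TCP to the fingertips, in mm); z points along the fingers, y is the line along which they close (so a half turn about z gives the same grasp; the last joint's range is limited). The gripper opens to 85 mm and grips with 20 to 120 N. Pads are 22 mm wide; open, the fingers measure 114 mm over their backs; the gripper's body (76 mm by 85 mm) begins 54 mm behind the grasp point. The pads swing forward as they close: fully open they stand 13 mm farther back than shut.
Start: joints at [-0.128, 0.048, 0.099, 1.622, 0, 1.443], TCP at [524.993, -0.012, 245.312] pointing down, gripper open.
Joint ranges: [-2.91, 2.91], [-0.99, 1.94], [-1.21, 1.42], [-2.12, 2.29], [-1.49, 1.47], [-3.14, 3.14]. Speed limits (rad/s): [2.79, 2.79, 3.14, 3.14, 3.14, 3.14].

## Interface

Orientations are given as a unit quaternion [w, x, y, z].
In Python, from bench import monitor, vision, order, ctrl gives the robot as it stands.
- The arm moves only by the tool move_arm, never from a script. Its argument "plan" is a list that holds one entry, the list of rows, each a list of 7 numbers: the shift along the tool's x, y, z in cm, then the turn, a rotation vector about the tool's x, y, z in rad, then the finger opening in cm, from 0 to 8.54. A call has 1 to 8 rows; each row shifts and turns the commanded pose from where the row before left it, along the tool's axes as they then stand; what a row does not reach is not made up. A row lasts 1/12 s, in which the tool goes at most 41.7 mm and 7.16 degrees, less where a joint would pass 70% of its speed; a pose out of reach is approached as far as the arm can. A call with a gripper value outside its range is refused whole. The fingers move at their own pace and stop on an object; the grip force is fixed at half the most. Time passes only in rows, so rows that do not move let the fingers close. It gives the time, the measured TCP pose, the force, the opening and the grip force at its end, in the units of the state.
- monitor.get_state(): the state, without advancing time (a new reading comes with each control period).
- vision.capture(name): name is "scene" or "side" or "wrist"; returns the picture (480x640x3 uint8, blue, green, red); there is no depth.
- vision.camera_model(name): a dict with "fx", "fy", "cx", "cy" (pixels), "T" (4x4, takes a point from camera to world coordinates); the wrist camera has in their place "T_tool_cam" (4x4, takes a point from camera to tool coordinates, whose origin is the TCP and whose axes are the flange's). Camera axes: x right, y down, z forward; pixel columns grow to the right and rows downward; lengths in mm; the calibration is good to about 2 mm. A picture is of the moment at which its call begins: read the wrist's pose just before it. camera_model takes no time and is no camera call.
- order.sign_off(): hands the job in; it is judged then, once.
The state is a dict: "t": time; "joint_pos": joint angles; "qd": joint speeds; "effort": joint torques, N m; "tool_pos": TCP position; "tool_rot": TCP orientation; "contact_force": force on the tool from outside, world axes, zero at the start; "wrist_torque": the same for the moment, N m; "finger_gap": opening from 0.0 (shut) to 1.0 (fully open); "grip_force": force on a finger pad.
Only numpy, scipy, OpenCV 4.12 (cv2) and the standard library are available. Lean on these libraries where they do the work, as an engineer would, in place of code of your own. Each camera call takes 0.05 s, during which the arm holds its last target. There are 200 camera calls.

## Task

The culture plates are loaded: push the incubator's door gently shut, without slamming it, until its sprung latch snaps in behind the strike pin and holds. Set the temperature by turning the wide outer ring of the thermostat on top until its white line points at the long mark of the scale, without turning the narrow inner knob that sits on it. Leave the other things on the bench and on the incubator where they are.

Things in the scene. Friction and masses are not known exactly. Their poses are not given: they have to be found in the camera images.
- incubator: White bench-top incubator, fixed, 280 deep x 300 wide x 245 mm high. Origin: centre of its underside, on the bench. Its own -x points out of its front (door side; front face at x = -140 mm), y along the front, z up. It stands sideways: front to the robot's left, door hinge on the side nearer the robot, latch on the far side. Its springy door seal pushes an unlatched door back out some mm.
- door (a joint): Hinge (vertical) of the incubator's door, rad: 0 shut, grows as the door swings outwards. It starts well open and stays where it is left. It can be pushed in to -0.012 against the seal; held by the latch it rests at about 0.004. About 10 N at door_push carries the latch over the pin.
- door_hinge (a point): Point on the door's vertical hinge line, 195 mm above the bench. Its axes turn with the door: y runs along the door from the hinge to the free edge, -x points out of the door's outer face, z up. The door is a white slab 24 mm thick and 250 mm wide (4 to 254 mm from the hinge line), 35 to 235 mm above the bench.
- door_push (a point): Point on the door's plain outer face, to push on: 185 mm along the door from the hinge line, 16 mm out from it, 195 mm above the bench; axes as door_hinge. Nearer the free edge (210 to 250 mm from the hinge) are a black pull handle, 36 mm proud, 80 to 160 mm up, and above it the black latch case, 12 mm proud, up to 202 mm.
- latch_bolt (a joint): Brass bevelled latch bolt in the door's free edge, m: 0 fully out (12 mm beyond the edge; also while the door is open), grows to 0.0118 as it is pushed into the door. Its spring (3 to 6 N) drives it out. It rides over the strike pin in about the last 0.08 rad of closing and springs out behind the pin; it has snapped in when it reads about 0 with the door shut.
- strike_pin (a point): Middle of the keeper's upright steel strike pin, 8 mm thick and 52 mm long, in a bracket on the incubator's front beside the door's free edge, 170 mm above the bench. Fixed to the incubator; axes as incubator.
- set_ring (a joint): Angle of the thermostat's outer ring, rad, positive counter-clockwise seen from above; 0 when its white line points at the long mark. It starts turned counter-clockwise by 0.5 to 1.4 rad, so it has to be turned clockwise. It turns stiffly (0.05 N m) and stays where it is left. The scale's marks are 0.26 rad apart.
- ring_grip (a point): Centre of the thermostat's outer ring, on the axis and half-way up it. The ring is black, fluted, 46 mm across (49 over the flutes) and 24 mm high; 14 mm below this point is the flat face of the control plate on the incubator's top (249 mm above the bench). The inner knob, 21 mm across and 20 mm high, stands on top of the ring on the same axis, its top 32 mm above this point.
- trim_mark (a point): Tip of the pointer line on top of the inner (over-temperature) knob, 10 mm from the knob's axis. The inner knob turns very easily (0.006 N m) and must not be turned.
- slide_box: Loose grey and white slide box, 55 x 100 x 33 mm, lying on the rear of the incubator's top. Origin: centre of its underside. To be left alone.
- stain_bottle: Loose small bottle, 38 mm across, 85 mm high, behind the door's far side. Origin: centre of its underside. To be left alone.
- plate_stack: Loose stack of three culture plates, 89 mm across, about 49 mm high, to the left. Origin: centre of its underside. To be left alone.
- marker_pen: Loose marker pen 130 mm long, 13 mm thick, lying on the bench to the left. Origin: its underside, mid-length. To be left alone.
- beaker: Loose glass beaker 66 mm across, 85 mm high, standing to the left and back. Origin: centre of its underside. To be left alone.

How it is judged:
By the outcome, as a careful person would: the job done as asked, in the order asked, and still so for the second after the job is handed in, with the robot touching nothing.
It also fails if it takes over 64 s, if anything falls off the work surface, if the arm or the gripper's body presses on something with over 40 N, if the wrist force passes 120 N, or if a joint passes its speed limit or range.

## Working session

There is one attempt and no reset: what is moved stays moved. The work goes in short steps, Python scripts to look and compute and a tool call to move; the robot and the scene stay as the last step left them, time stands still between calls to the robot, and variables do not carry over. Pictures are saved under pics/ and viewed, at most 10 in all, crops included, and the job is handed in when it is done.

Besides the shell and the picture viewer there is one more tool, called after "Call:" by a JSON object that holds its "name" and its "arguments". move_arm: Moves the arm, as the interface text tells. Its arguments: {"type":"object","properties":{"plan":{"type":"array","items":{"type":"array","items":{"type":"array","items":{"type":"number"}}}}},"required":["plan"]}

```bash
mkdir -p pics; cat > h.py <<'E'
from bench import monitor, vision, order, ctrl
import numpy as np, cv2
from scipy.spatial.transform import Rotation as R
def proj(m,P,T=None):
    T=np.array(m["T"] if T is None else T); P=np.atleast_2d(P); c=(P-T[:3,3])@T[:3,:3]
    return np.c_[m["fx"]*c[:,0]/c[:,2]+m["cx"], m["fy"]*c[:,1]/c[:,2]+m["cy"]]
def onz(m,uv,z,T=None):
    T=np.array(m["T"] if T is None else T); uv=np.atleast_2d(uv)
    d=np.c_[(uv[:,0]-m["cx"])/m["fx"],(uv[:,1]-m["cy"])/m["fy"],np.ones(len(uv))]@T[:3,:3].T
    return T[:3,3]+d*((z-T[2,3])/d[:,2])[:,None]
def tool():
    s=monitor.get_state(); T=np.eye(4); q=s["tool_rot"]; T[:3,:3]=R.from_quat([q[1],q[2],q[3],q[0]]).as_matrix(); T[:3,3]=s["tool_pos"]; return T
E
python3 - <<'E'
from h import *
np.set_printoptions(precision=3,suppress=True)
print(monitor.get_state(), ctrl.tcp_to_tips); print(tool())
for n in ["scene","side"]:
    cv2.imwrite(f"pics/{n}0.png",vision.capture(n)); print(n,vision.camera_model(n))
print(vision.camera_model("wrist"))
E
```

```text
{'t': 0.0, 'joint_pos': array([-0.128,  0.048,  0.099,  1.622, -0.   ,  1.443]), 'qd': array([ 0.001,  0.   , -0.001,  0.   , -0.001, -0.   ]), 'effort': array([ -0.037, -32.102,  30.265,  -0.1  ,   0.021,  -0.002]), 'tool_pos': array([524.976,  -0.02 , 245.498]), 'tool_rot': array([0.   , 0.707, 0.707, 0.   ]), 'contact_force': array([-0.444,  0.406,  0.073]), 'wrist_torque': array([-0.032, -0.024, -0.052]), 'grip_force': 1.8508741725236177, 'finger_gap': 0.996739598244042} 14.0
[[  0.      1.      0.    524.976]
 [  1.     -0.     -0.     -0.02 ]
 [ -0.      0.     -1.    245.498]
 [  0.      0.      0.      1.   ]]
scene {'fx': 436.956262409849, 'fy': 436.956262409849, 'cx': 322.3699350077251, 'cy': 248.63130220892265, 'T': array([[   0.575,    0.627,   -0.526, 1149.06 ],
       [   0.818,   -0.455,    0.353, -272.633],
       [  -0.018,   -0.633,   -0.774,  995.009],
       [   0.   ,    0.   ,    0.   ,    1.   ]])}
side {'fx': 554.2532251193293, 'fy': 554.2532251193293, 'cx': 326.68045096390773, 'cy': 244.57539394223846, 'T': array([[  -0.99 ,   -0.081,    0.115,  475.474],
       [  -0.14 ,    0.644,   -0.753, 1024.157],
       [  -0.013,   -0.761,   -0.648, 1015.948],
       [   0.   ,    0.   ,    0.   ,    1.   ]])}
{'fx': 365.71579815264505, 'fy': 365.71579815264505, 'cx': 318.0929427100898, 'cy': 231.1521575376272, 'T_tool_cam': array([[   0.   ,   -0.954,   -0.3  ,   77.756],
       [   1.   ,    0.   ,    0.001,   -1.636],
       [  -0.001,   -0.3  ,    0.954, -127.951],
       [   0.   ,    0.   ,    0.   ,    1.   ]])}
```

View pics/scene0.png

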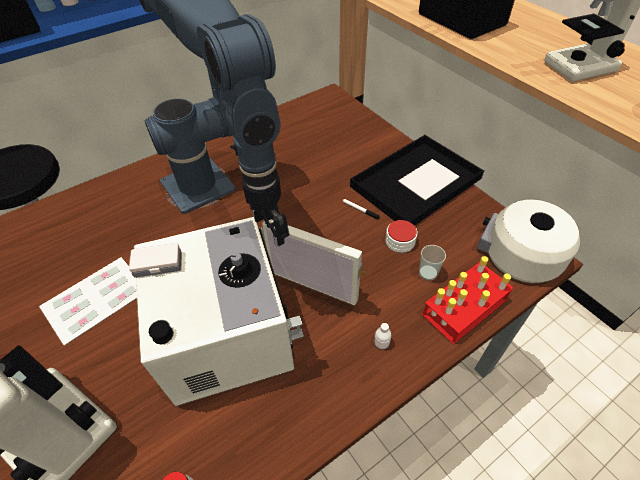

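View pics/side0.png

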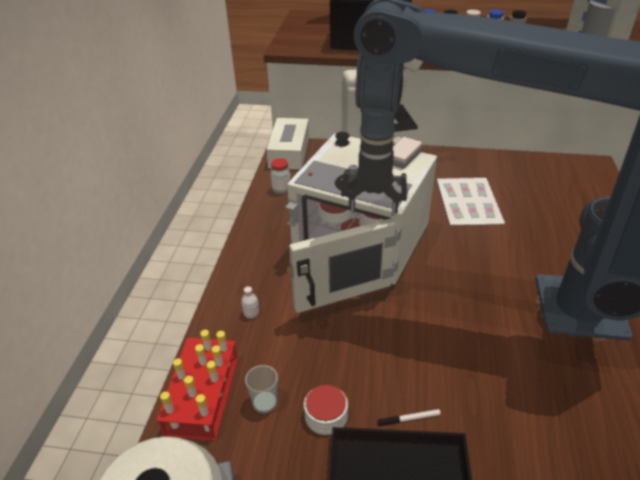

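The scene view shows the incubator (top corners about (133,243), (258,222), (292,348), (142,358)), the door open with its free edge near (360,255), and the thermostat near (240,268). In the side view the gripper hovers by the hinge corner. I'll enlarge the scene crop to measure.

```bash
python3 - <<'E'
from h import *
np.set_printoptions(precision=1,suppress=True)
im=cv2.imread("pics/scene0.png"); cv2.imwrite("pics/crop1.png",cv2.resize(im[200:400,120:380],None,fx=3,fy=3,interpolation=cv2.INTER_CUBIC))
m=vision.camera_model("scene")
print(onz(m,[[133,243],[258,222],[292,348],[142,358],[240,268]],245)); print(onz(m,[[361,252]],235))
E
```

```text
[[ 374.  -268.6  245. ]
 [ 484.8   -6.6  245. ]
 [ 802.6 -115.1  245. ]
 [ 657.2 -352.7  245. ]
 [ 579.3 -105.1  245. ]]
[[691.  137.9 235. ]]
```

View pics/crop1.png

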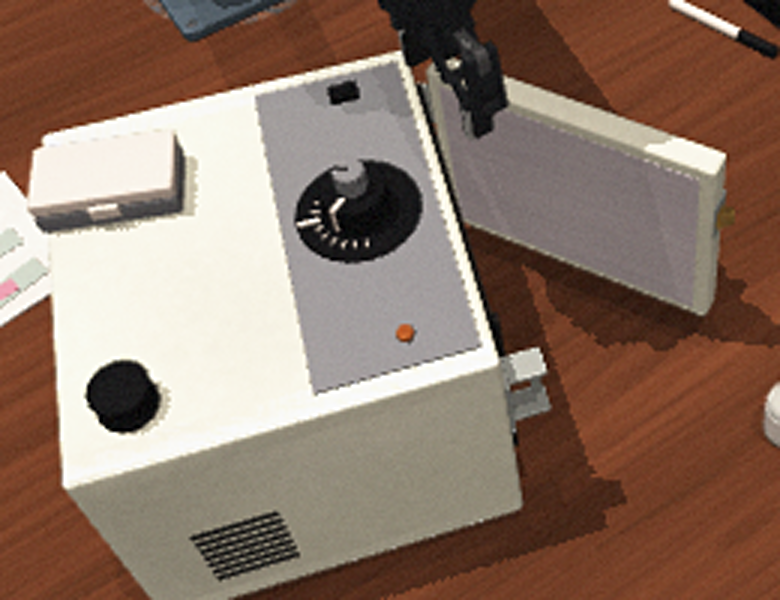

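The crop shows top corners at full-image pixels (135,246), (254,218), (286,317), (142,362). The door's free top edge spans about (354,259) to (362,252), and the ring's centre is around (240,269).

```bash
python3 - <<'E'
from h import *
from scipy.optimize import least_squares
np.set_printoptions(precision=2,suppress=True)
m=vision.camera_model("scene")
f=lambda u:np.array(u,float)/3+[120,200]
uv=f([[45,137],[403,55],[497,352],[67,487]])
loc=np.array([[140,-150],[-140,-150],[-140,150],[140,150]])  # sign of y decided below
print(onz(m,uv,245))
best=None
for s in (1,-1):
  def W(p): 
    c,si=np.cos(p[2]),np.sin(p[2]); L=loc*[1,s]; return np.c_[p[0]+c*L[:,0]-si*L[:,1],p[1]+si*L[:,0]+c*L[:,1],np.full(4,245.)]
  for y0 in (-1.5,1.5):
    r=least_squares(lambda p:(proj(m,W(p))-uv).ravel(),[600,-170,y0])
    if best is None or r.cost<best[0]: best=(r.cost,s,r.x,r.fun)
print(best)
p=best[2]; c,si=np.cos(p[2]),np.sin(p[2]); Rz=np.array([[c,-si],[si,c]])
inc=lambda P:(np.array(P)[:,:2]-p[:2])@Rz
D=onz(m,f([[703,178],[727,155],[430,65]]),235); print("door free inner/outer, hinge",D,inc(D))
K=onz(m,f([[360,212]]),251); print("dial plate",K,inc(K))
Kt=onz(m,f([[348,172]]),295); print("knob top",Kt,inc(Kt))
print("tool in inc",inc([[525,0]]))
S=vision.camera_model("side")
print("side proj corners",proj(S,W(p)))
# door free corners side view: (295,250) outer top free
D2=onz(S,[[293,248],[397,226]],235); print("side door free/hinge",D2,inc(D2))
E
python3 - <<'E'
import cv2; im=cv2.imread("pics/side0.png"); cv2.imwrite("pics/crop2.png",cv2.resize(im[130:320,260:450],None,fx=3.1,fy=3.1,interpolation=cv2.INTER_CUBIC))
E
```

```text
[[ 384.33 -267.68  245.  ]
 [ 469.41   -7.73  245.  ]
 [ 739.81  -89.83  245.  ]
 [ 665.91 -355.27  245.  ]]
(np.float64(14.114069649249132), 1, array([ 562.66, -179.32,    4.42]), array([-1.8 , -1.19,  0.16, -3.47,  2.32,  2.28, -0.87,  0.33]))
door free inner/outer, hinge [[698.68 113.16 235.  ]
 [692.   140.85 235.  ]
 [482.49   7.78 235.  ]] [[-319.35   45.32]
 [-343.92   30.9 ]
 [-155.79 -131.  ]]
dial plate [[ 590.15 -109.84  251.  ]] [[-74.46   6.15]]
knob top [[ 588.32 -109.95  295.  ]] [[-73.83   4.43]]
tool in inc [[-160.68  -88.06]]
side proj corners [[332.02 131.91]
 [285.02 183.25]
 [400.51 213.08]
 [435.49 154.37]]
side door free/hinge [[684.41 138.28 235.  ]
 [465.44  34.11 235.  ]] [[-339.26   24.37]
 [-176.05 -154.95]]
```

View pics/crop2.png

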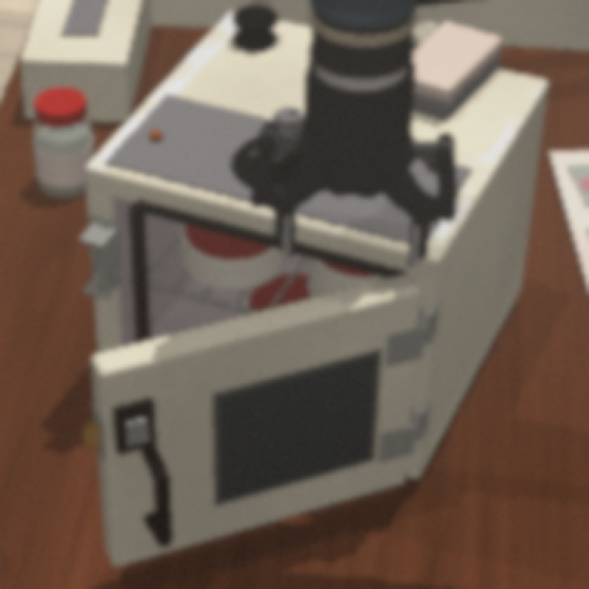

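The side crop shows the incubator's top corners at about (92,165), (432,248), (548,82) and (235,15) in crop pixels. The door's outer top corners are near (95,372) at the free edge and (413,297) at the hinge end. Next is a joint two-camera fit.

```bash
python3 - <<'E'
from h import *
from scipy.optimize import least_squares
np.set_printoptions(precision=2,suppress=True)
m=vision.camera_model("scene");S=vision.camera_model("side")
f=lambda u:np.array(u,float)/3+[120,200]
g=lambda u:np.array(u,float)/3.1+[260,130]
loc=np.array([[140,-150],[-140,-150],[-140,150],[140,150]],float)
A=f([[45,137],[403,55],[497,352],[67,487]]);B=g([[548,82],[432,248],[92,165],[235,15]])
DA=f([[703,178],[727,155],[718,310]]);DB=g([[95,368],[415,297],[112,565]])
def w(p,L,z): 
    c,s=np.cos(p[2]),np.sin(p[2]); L=np.atleast_2d(L); return np.c_[p[0]+c*L[:,0]-s*L[:,1],p[1]+s*L[:,0]+c*L[:,1],np.broadcast_to(z,len(L))]
def door(p,u,o): # along, out
    a=p[5]; return p[3:5]+u*np.array([-np.sin(a),np.cos(a)])+o*np.array([-np.cos(a),-np.sin(a)])
def res(p):
    return np.r_[(proj(m,w(p,loc,245))-A).ravel(),(proj(S,w(p,loc,245))-B).ravel(),
     (proj(m,w(p,[door(p,254,-8),door(p,254,16),door(p,254,-8)],[235,235,35]))-DA)[:2].ravel(),
     (proj(S,w(p,[door(p,254,16),door(p,4,16),door(p,254,16)],[235,235,35]))-DB).ravel(), (p[3]+150)/5,(p[4]+128)/3]
r=least_squares(res,[563,-179,-1.86,-150,-128,1.],loss="soft_l1")
p=r.x; print(p); print(r.fun)
np.save("p.npy",p)
print("hinge w",w(p,p[3:5],195))
for a in (p[5],0.):
    q=p.copy(); q[5]=a; print(a,"push",w(q,door(q,185,16),195),"free",w(q,door(q,254,16),195))
for n,M,px in(("scene",m,f([[348,172]])),("side",S,g([[288,115]]))): print(n,onz(M,px,295))
s=monitor.get_state()
E
```

```text
[ 559.6  -178.51   -1.87 -148.96 -132.38    0.81]
[-1.83 -2.28 -0.07 -4.34  1.75  1.08 -1.17 -1.24 -0.05 -1.8   2.36  3.42
 -3.54  0.23 -2.64 -2.74  3.25 -0.44 -0.58 -0.47 -0.48 -0.22  0.51 -4.27
 -1.31 -0.51  0.21 -1.46]
hinge w [[476.39   2.57 195.  ]]
0.8063011385323942 push [[629.99 106.92 195.  ]] free [[690.19 140.63 195.  ]]
0.0 push [[658.02 -36.06 195.  ]] free [[724.03 -56.17 195.  ]]
scene [[ 588.32 -109.95  295.  ]]
side [[ 580.9  -103.85  295.  ]]
```

Fit: door about 0.81 rad open, hinge at about (476, 3), ring axis at about (585, −107). The 150 mm rear offset and the heights all agree with the sizes given. I'll raise the tool, close the fingers and go outside the door.

Call:
{"name": "move_arm", "arguments": {"plan": [[[0,0,-3,0,0,0,0],[0,0,-3,0,0,0,0],[2.9,1.6,0,0,0,0,0],[2.9,1.6,0,0,0,0,0],[2.9,1.6,0,0,0,0,0],[2.9,1.6,0,0,0,0,0],[2.9,1.6,0,0,0,0,0],[0,0,0,0,0,0,0]]]}}

```text
t: 0.77
tool_pos: [606.4, 150.0, 300.9]
tool_rot: [-0.002, 0.705, 0.709, -0.001]
contact_force: [-1.6, -0.5, -5.4]
finger_gap: -0.005
grip_force: 0.0
```

Call:
{"name": "move_arm", "arguments": {"plan": [[[0,0,0,0,0,-0.1,0],[0,0,0,0,0,-0.1,0],[0,0,0,0,0,-0.1,0],[0,0,0,0,0,-0.1,0],[0,0,0,0,0,-0.1,0],[0,0,0,0,0,0,0],[0,0,0,0,0,0,0]]]}}

```text
t: 1.35
tool_pos: [604.6, 144.7, 304.4]
tool_rot: [-0.001, 0.511, 0.859, -0.001]
contact_force: [0.1, 0.0, -3.6]
finger_gap: -0.003
grip_force: 0.0
```

```bash
python3 - <<'E'
from h import *
np.set_printoptions(precision=3,suppress=True)
T=tool(); s=monitor.get_state(); print(T,s["t"],s["joint_pos"],s["contact_force"])
cv2.imwrite("pics/w1.png",vision.capture("wrist"))
E
```

```text
[[ -0.477   0.879  -0.002 604.645]
 [  0.879   0.477  -0.    144.729]
 [  0.001  -0.002  -1.    304.404]
 [  0.      0.      0.      1.   ]] 1.35 [ 0.127  0.345  0.561  1.788 -0.     1.201] [ 0.07   0.001 -3.593]
```

View pics/w1.png

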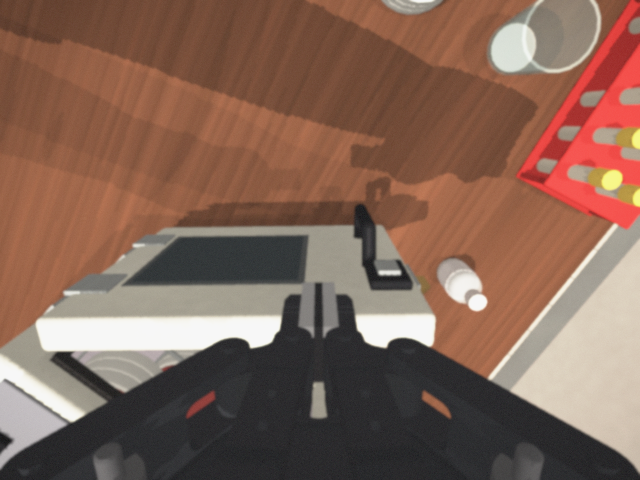

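The wrist view shows the door's outer top edge from about (38,321) to (433,315), parallel to the finger line, with the fingertips above and outside it. I'll check the gap.

```bash
python3 - <<'E'
from h import *
np.set_printoptions(precision=3,suppress=True)
T=tool(); m=vision.camera_model("wrist"); C=T@np.array(m["T_tool_cam"])
P=onz(m,[[38,321],[433,315],[38,350],[433,345]],235,C); print(P); print((P-T[:3,3])@T[:3,:3])
E
```

```text
[[472.597  25.513 235.   ]
 [683.344 144.884 235.   ]
 [478.326   4.95  235.   ]
 [695.266 127.146 235.   ]]
[[ -41.765 -172.905   69.825]
 [ -37.437   69.262   69.504]
 [ -62.569 -177.683   69.822]
 [ -58.714   71.274   69.492]]
```

Call:
{"name": "move_arm", "arguments": {"plan": [[[0,0,3,0,0,0,0],[0,0,3,0,0,0,0],[0,0,2.5,0,0,0,0],[0,0,2,0,0,0,0],[-0.8,0,0,0,0,0,0],[-0.8,0,0,0,0,0,0],[-0.5,0,0,0,0,0,0],[0,0,0,0,0,0,0]]]}}

```text
t: 2.07
tool_pos: [617.1, 125.1, 202.9]
tool_rot: [0.002, 0.511, 0.859, 0.001]
contact_force: [-0.1, -0.2, -3.8]
finger_gap: -0.002
grip_force: 0.0
```

Call:
{"name": "move_arm", "arguments": {"plan": [[[-0.3,0,0,0,0,0,0],[-0.3,0,0,0,0,0,0],[-0.3,0,0,0,0,0,0],[-0.46,0.06,0,0,0,0.025,0],[-0.46,0.06,0,0,0,0.025,0],[-0.46,0.06,0,0,0,0.025,0],[-0.46,0.06,0,0,0,0.025,0],[-0.46,0.06,0,0,0,0.025,0]]]}}

```text
t: 2.73
tool_pos: [632.3, 98.9, 200.2]
tool_rot: [-0.0, 0.564, 0.826, -0.0]
contact_force: [0.4, 0.2, -4.0]
finger_gap: -0.0
grip_force: 0.0
```

Call:
{"name": "move_arm", "arguments": {"plan": [[[-0.46,0.06,0,0,0,0.025,0],[-0.46,0.06,0,0,0,0.025,0],[-0.46,0.06,0,0,0,0.025,0],[-0.46,0.06,0,0,0,0.025,0],[-0.46,0.06,0,0,0,0.025,0],[-0.46,0.06,0,0,0,0.025,0],[-0.46,0.06,0,0,0,0.025,0],[-0.46,0.06,0,0,0,0.025,0]]]}}

```text
t: 3.4
tool_pos: [647.2, 64.9, 200.2]
tool_rot: [-0.0, 0.644, 0.765, -0.0]
contact_force: [-0.6, 0.4, -4.1]
finger_gap: 0.003
grip_force: 0.0
```

```bash
python3 - <<'E'
from h import *
np.set_printoptions(precision=3,suppress=True)
T=tool(); print(T); cv2.imwrite("pics/w2.png",vision.capture("wrist")); print(monitor.get_state()["contact_force"])
d=T[:3,3]-[476.4,2.6,0]; print("o,u",d@T[:3,:3])
E
```

```text
[[ -0.172   0.985  -0.    647.206]
 [  0.985   0.172  -0.     64.949]
 [  0.     -0.     -1.    200.246]
 [  0.      0.      0.      1.   ]]
[ 0.52  -0.1   -3.524]
o,u [  32.11   178.949 -200.267]
```

View pics/w2.png

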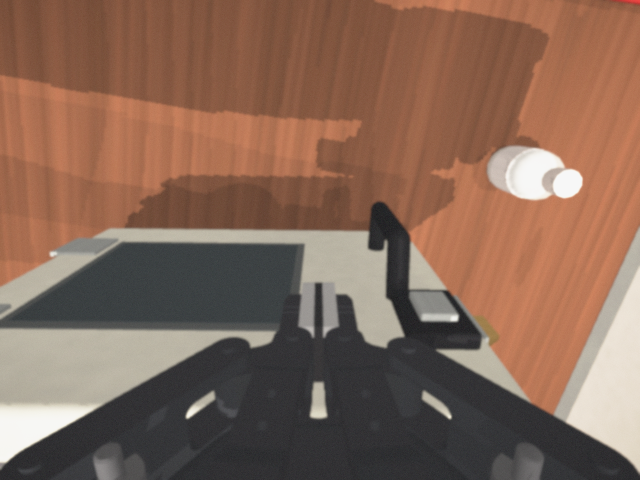

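The door has followed: its outer top edge is horizontal at row ~404, parallel to the fingers, and the latch case (right, x≥390) is clear of them.

```bash
python3 - <<'E'
from h import *
np.set_printoptions(precision=3,suppress=True)
T=tool(); m=vision.camera_model("wrist"); C=T@np.array(m["T_tool_cam"])
for z,uv in ((235,[[50,404],[120,402]]),(202,[[398,346],[480,346]])):
  P=onz(m,uv,z,C); print((P-T[:3,3])@T[:3,:3])
E
```

```text
[[ -8.151 -85.463 -34.792]
 [ -7.383 -63.392 -34.794]]
[[-10.03   30.704  -1.8  ]
 [-10.031  63.626  -1.803]]
```

Call:
{"name": "move_arm", "arguments": {"plan": [[[-0.46,0.06,0,0,0,0.025,0],[-0.46,0.06,0,0,0,0.025,0],[-0.46,0.06,0,0,0,0.025,0],[-0.46,0.06,0,0,0,0.025,0],[-0.46,0.06,0,0,0,0.025,0],[-0.46,0.06,0,0,0,0.025,0],[-0.46,0.06,0,0,0,0.025,0],[-0.46,0.06,0,0,0,0.025,0]]]}}

```text
t: 4.12
tool_pos: [655.2, 28.7, 200.3]
tool_rot: [0.0, 0.717, 0.697, 0.0]
contact_force: [0.0, 0.8, -4.1]
finger_gap: -0.002
grip_force: 0.0
```

Call:
{"name": "move_arm", "arguments": {"plan": [[[-0.37,0.05,0,0,0,0.02,0],[-0.37,0.05,0,0,0,0.02,0],[-0.37,0.05,0,0,0,0.02,0],[-0.37,0.05,0,0,0,0.02,0],[-0.37,0.05,0,0,0,0.02,0],[-0.37,0.05,0,0,0,0.02,0],[-0.28,0.04,0,0,0,0.015,0],[-0.18,0.03,0,0,0,0.01,0]]]}}

```text
t: 4.78
tool_pos: [656.4, 1.7, 200.3]
tool_rot: [0.0, 0.765, 0.644, -0.0]
contact_force: [0.0, 0.5, -2.9]
finger_gap: -0.001
grip_force: 0.0
```

Call:
{"name": "move_arm", "arguments": {"plan": [[[-0.15,0.02,0,0,0,0.008,0],[-0.15,0.02,0,0,0,0.008,0],[-0.15,0.02,0,0,0,0.008,0],[-0.1,0.02,0,0,0,0.006,0],[-0.1,0.02,0,0,0,0.006,0],[0,0,0,0,0,0,0]]]}}

```text
t: 5.28
tool_pos: [656.1, -4.6, 200.3]
tool_rot: [0.0, 0.776, 0.63, -0.0]
contact_force: [-0.7, 0.0, -3.9]
finger_gap: -0.001
grip_force: 0.0
```

Call:
{"name": "move_arm", "arguments": {"plan": [[[-0.1,0.01,0,0,0,0.005,0],[-0.1,0.01,0,0,0,0.005,0],[-0.1,0.01,0,0,0,0.005,0],[-0.1,0.01,0,0,0,0.005,0],[-0.1,0.01,0,0,0,0.005,0],[-0.1,0.01,0,0,0,0.005,0]]]}}

```text
t: 5.78
tool_pos: [656.2, -6.1, 200.4]
tool_rot: [-0.003, 0.785, 0.62, 0.003]
contact_force: [2.3, 11.1, -3.8]
finger_gap: -0.007
grip_force: 0.0
```

Call:
{"name": "move_arm", "arguments": {"plan": [[[-0.1,0.01,0,0,0,0.005,0],[-0.1,0.01,0,0,0,0.005,0],[-0.1,0.01,0,0,0,0.005,0],[-0.1,0.01,0,0,0,0.005,0]]]}}

```text
t: 6.12
tool_pos: [656.5, -6.3, 200.5]
tool_rot: [-0.005, 0.79, 0.613, 0.006]
contact_force: [4.0, 18.6, -3.5]
finger_gap: -0.002
grip_force: 0.0
```

Call:
{"name": "move_arm", "arguments": {"plan": [[[-0.1,0.01,0,0,0,0.005,0],[-0.1,0.01,0,0,0,0.005,0]]]}}

```text
t: 6.28
tool_pos: [656.5, -7.1, 200.6]
tool_rot: [-0.005, 0.792, 0.61, 0.007]
contact_force: [5.2, 21.8, -4.2]
finger_gap: 0.002
grip_force: 0.0
```

Force climbs to 22 N with no motion, more than the latch needs, so I'll look before pushing further.

```bash
python3 - <<'E'
from h import *
np.set_printoptions(precision=3,suppress=True)
a=vision.capture("side")[130:330,250:450]; b=vision.capture("scene")[180:380,180:380]; w=vision.capture("wrist")
k=lambda i:cv2.resize(i,(400,400),interpolation=cv2.INTER_CUBIC)
cv2.imwrite("pics/c3.png",np.vstack([np.hstack([k(a),k(b)]),np.hstack([cv2.resize(w[230:480],(512,200)),np.zeros((200,288,3),np.uint8)])]))
s=monitor.get_state();print(s["contact_force"],s["wrist_torque"],s["joint_pos"])
E
```

```text
[ 5.263 19.967 -4.871] [ 3.495 -1.032  0.306] [-0.121  0.391  0.411  1.588  0.017  1.709]
```

View pics/c3.png

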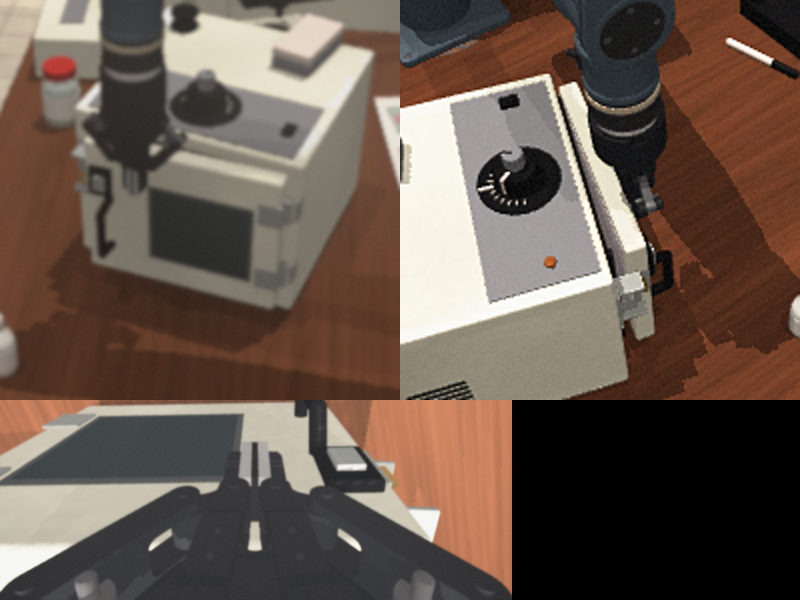

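The door is nearly shut with the bolt against the pin, and nothing else touches. I'll hold briefly to see whether it creeps, then add small steps.

Call:
{"name": "move_arm", "arguments": {"plan": [[[0,0,0,0,0,0,0],[0,0,0,0,0,0,0],[0,0,0,0,0,0,0]]]}}

```text
t: 6.68
tool_pos: [656.4, -7.3, 200.6]
tool_rot: [-0.005, 0.792, 0.61, 0.007]
contact_force: [5.6, 19.3, -5.1]
finger_gap: 0.001
grip_force: 0.0
```

Call:
{"name": "move_arm", "arguments": {"plan": [[[-0.1,0,0,0,0,0,0],[-0.1,0,0,0,0,0,0],[0,0,0,0,0,0,0]]]}}

```text
t: 6.93
tool_pos: [656.3, -8.2, 200.6]
tool_rot: [-0.006, 0.792, 0.61, 0.008]
contact_force: [7.0, 21.9, -4.7]
finger_gap: -0.002
grip_force: 0.0
```

Call:
{"name": "move_arm", "arguments": {"plan": [[[-0.1,0,0,0,0,0,0],[-0.1,0,0,0,0,0,0],[0,0,0,0,0,0,0]]]}}

```text
t: 7.18
tool_pos: [656.2, -9.0, 200.6]
tool_rot: [-0.006, 0.792, 0.61, 0.009]
contact_force: [6.9, 24.1, -4.0]
finger_gap: -0.0
grip_force: 0.0
```

Call:
{"name": "move_arm", "arguments": {"plan": [[[-0.1,0,0,0,0,0,0],[-0.1,0,0,0,0,0,0],[0,0,0,0,0,0,0]]]}}

```text
t: 7.43
tool_pos: [656.0, -9.9, 200.7]
tool_rot: [-0.007, 0.792, 0.61, 0.01]
contact_force: [8.8, 25.3, -5.2]
finger_gap: 0.001
grip_force: 0.0
```

```bash
python3 - <<'E'
from h import *
np.set_printoptions(precision=1,suppress=True)
m=vision.camera_model("scene");S=vision.camera_model("side");p=np.load("p.npy")
def w(L,z): 
    c,s=np.cos(p[2]),np.sin(p[2]); return [p[0]+c*L[0]-s*L[1],p[1]+s*L[0]+c*L[1],z]
def door(a,u,o): return p[3:5]+u*np.array([-np.sin(a),np.cos(a)])+o*np.array([-np.cos(a),-np.sin(a)])
for a in (0,.04,.08,.12):
    q=w(door(a,180,27),195); print(a,proj(m,w(door(a,254,16),235)),proj(S,w(door(a,254,16),235)),"tool",np.array(q))
T=tool(); print(T[:3,:3]@[0,0,1], np.arctan2(T[1,0],T[0,0]), p[2]+np.pi)
im=vision.capture("scene"); cv2.imwrite("pics/c4.png",cv2.resize(im[240:360,250:370],None,fx=5,fy=5,interpolation=cv2.INTER_CUBIC))
E
```

```text
0 [[296.  305.9]] [[291.8 194.8]] tool [656.4 -24.1 195. ]
0.04 [[300.7 304.2]] [[290.2 197.1]] tool [657.4 -16.9 195. ]
0.08 [[305.2 302.3]] [[288.7 199.5]] tool [658.   -9.6 195. ]
0.12 [[309.7 300.3]] [[287.3 201.9]] tool [658.3  -2.3 195. ]
[ 0.  0. -1.] 1.3135055406283376 1.274982939450149
```

View pics/c4.png

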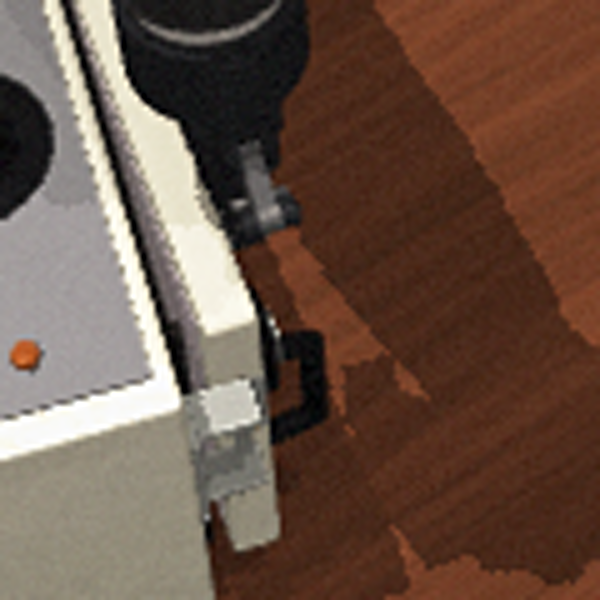

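The picture puts the free corner at about (301.6,303.6), so the door is near 0.05 rad, with the bolt riding on the pin inside the keeper. It is moving in, so I'll continue slowly.

Call:
{"name": "move_arm", "arguments": {"plan": [[[-0.1,0,0,0,0,0,0],[-0.1,0,0,0,0,0,0],[0,0,0,0,0,0,0]]]}}

```text
t: 7.73
tool_pos: [655.9, -10.7, 200.7]
tool_rot: [-0.007, 0.792, 0.611, 0.011]
contact_force: [9.1, 29.0, -5.0]
finger_gap: 0.001
grip_force: 0.0
```

Call:
{"name": "move_arm", "arguments": {"plan": [[[-0.1,0,0,0,0,0,0],[-0.1,0,0,0,0,0,0],[0,0,0,0,0,0,0]]]}}

```text
t: 7.98
tool_pos: [653.3, -20.1, 200.7]
tool_rot: [-0.002, 0.793, 0.609, 0.004]
contact_force: [2.3, 10.9, -2.7]
finger_gap: 0.002
grip_force: 0.0
```

Call:
{"name": "move_arm", "arguments": {"plan": [[[-0.1,0,0,0,0,0,0],[0,0,0,0,0,0,0],[0,0,0,0,0,0,0]]]}}

```text
t: 8.23
tool_pos: [653.3, -20.3, 200.8]
tool_rot: [-0.004, 0.793, 0.609, 0.005]
contact_force: [3.3, 15.0, -3.8]
finger_gap: 0.0
grip_force: 0.0
```

It went over: the tool jumped to y=-20 and force dropped. I'll press a touch more to make sure, then back off.

Call:
{"name": "move_arm", "arguments": {"plan": [[[-0.1,0,0,0,0,0,0],[-0.1,0,0,0,0,0,0],[0,0,0,0,0,0,0]]]}}

```text
t: 8.48
tool_pos: [653.3, -20.3, 200.9]
tool_rot: [-0.005, 0.793, 0.609, 0.007]
contact_force: [5.0, 18.5, -3.1]
finger_gap: 0.002
grip_force: 0.0
```

Call:
{"name": "move_arm", "arguments": {"plan": [[[0.3,0,0,0,0,0,0],[0.3,0,0,0,0,0,0],[0.3,0,0,0,0,0,0],[0.4,0,0,0,0,0,0],[0.5,0,0,0,0,0,0],[0.8,0,0,0,0,0,0],[1,0,0,0,0,0,0],[0,0,0,0,0,0,0]]]}}

```text
t: 9.15
tool_pos: [660.9, 7.7, 200.1]
tool_rot: [-0.0, 0.794, 0.608, 0.0]
contact_force: [-1.0, 0.2, -3.3]
finger_gap: -0.001
grip_force: 0.0
```

Call:
{"name": "move_arm", "arguments": {"plan": [[[0.5,0,-3,0,0,0,5],[0,0,-3,0,0,0,8],[0,0,-3,0,0,0,8],[0,0,-3,0,0,0,8],[0,0,-2,0,0,0,8],[0,0,0,0,0,0,8]]]}}

```text
t: 9.65
tool_pos: [663.1, 10.5, 346.5]
tool_rot: [0.004, 0.795, 0.607, 0.004]
contact_force: [-0.7, 1.1, -2.3]
finger_gap: 0.848
grip_force: 0.0
```

```bash
python3 - <<'E'
from h import *
np.set_printoptions(precision=3,suppress=True)
T=tool(); s=monitor.get_state(); print(T,s["joint_pos"],s["contact_force"])
a=vision.capture("scene")[240:360,230:350]; b=vision.capture("side")[150:270,250:370]; w=vision.capture("wrist")
cv2.imwrite("pics/w3.png",w)
cv2.imwrite("pics/c5.png",np.hstack([cv2.resize(i,(400,400),interpolation=cv2.INTER_CUBIC) for i in(a,b)]))
E
```

```text
[[  0.263   0.965   0.01  663.143]
 [  0.965  -0.263  -0.001  10.476]
 [  0.001   0.01   -1.    346.463]
 [  0.      0.      0.      1.   ]] [-0.085  0.519  0.883  1.924 -0.     1.752] [-0.724  1.1   -2.284]
```

View pics/c5.png

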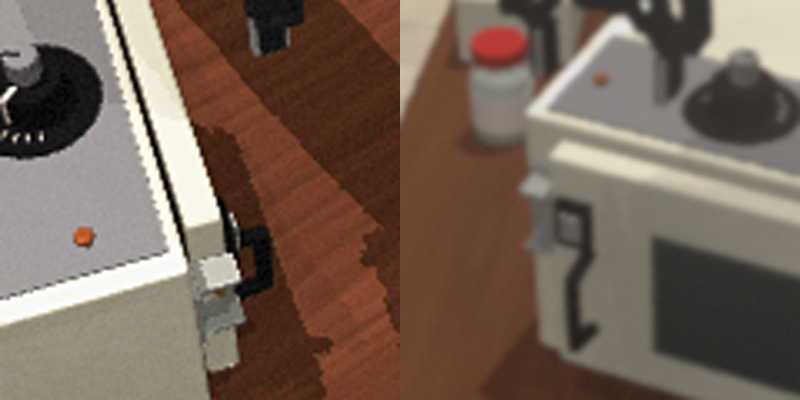

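The released door sits nearly flush (free corner about (296.6,304.5), a≈0.005), and brass shows behind the pin in the keeper. It has latched. I'm going over the thermostat, turning the wrist back to leave room for clockwise travel.

Call:
{"name": "move_arm", "arguments": {"plan": [[[-2.7,-0.9,0,0,0,0,6.8],[-2.7,-0.9,0,0,0,0,6.8],[-2.7,-0.9,0,0,0,0,6.8],[-2.7,-0.9,0,0,0,0,6.8],[-2.6,-0.8,0,0,0,0,6.8],[0,0,0,0,0,-0.1,6.8],[0,0,0,0,0,-0.1,6.8],[0,0,0,0,0,-0.1,6.8]]]}}

```text
t: 10.47
tool_pos: [582.9, -107.5, 337.1]
tool_rot: [-0.002, 0.694, 0.72, -0.001]
contact_force: [-0.1, 0.2, -3.6]
finger_gap: 0.796
grip_force: 0.0
```

Call:
{"name": "move_arm", "arguments": {"plan": [[[0,0,0,0,0,-0.1,6.8],[0,0,0,0,0,-0.1,6.8],[0,0,0,0,0,-0.1,6.8],[0,0,0,0,0,-0.1,6.8],[0,0,0,0,0,-0.1,6.8],[0,0,0,0,0,0,6.8],[0,0,0,0,0,0,6.8]]]}}

```text
t: 11.05
tool_pos: [583.5, -106.8, 337.7]
tool_rot: [-0.002, 0.497, 0.868, -0.001]
contact_force: [-0.7, -0.8, -2.9]
finger_gap: 0.796
grip_force: 0.0
```

```bash
python3 - <<'E'
from h import *
np.set_printoptions(precision=3,suppress=True)
T=tool(); s=monitor.get_state(); print(T,s["t"],s["joint_pos"],s["finger_gap"])
w=vision.capture("wrist"); cv2.imwrite("pics/w4.png",w); np.save("T4.npy",T)
sc=vision.capture("scene")[235:305,205:290]
m=vision.camera_model("wrist"); C=T@np.array(m["T_tool_cam"]); print(proj(m,[[585,-107,275]],C))
c=proj(m,[[585,-107,275]],C)[0].astype(int); y0=max(0,c[1]-110);x0=max(0,c[0]-140); print(x0,y0)
A=cv2.resize(w[y0:y0+220,x0:x0+280],None,fx=2,fy=2,interpolation=cv2.INTER_CUBIC); print(A.shape)
cv2.imwrite("pics/c6.png",A)
E
```

```text
[[  -0.507    0.862   -0.004  583.496]
 [   0.862    0.507    0.001 -106.819]
 [   0.003   -0.003   -1.     337.737]
 [   0.       0.       0.       1.   ]] 11.05 [-0.294  0.292  0.563  1.846 -0.     0.745] 0.7959924158620202
[[322.04  264.194]]
182 154
(440, 560, 3)
```

```bash
python3 - <<'E'
import cv2; w=cv2.imread("pics/w4.png"); cv2.imwrite("pics/c6.png",cv2.resize(w[164:364,189:455],None,fx=3,fy=3,interpolation=cv2.INTER_CUBIC))
E
```

```text
(no output)
```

View pics/c6.png

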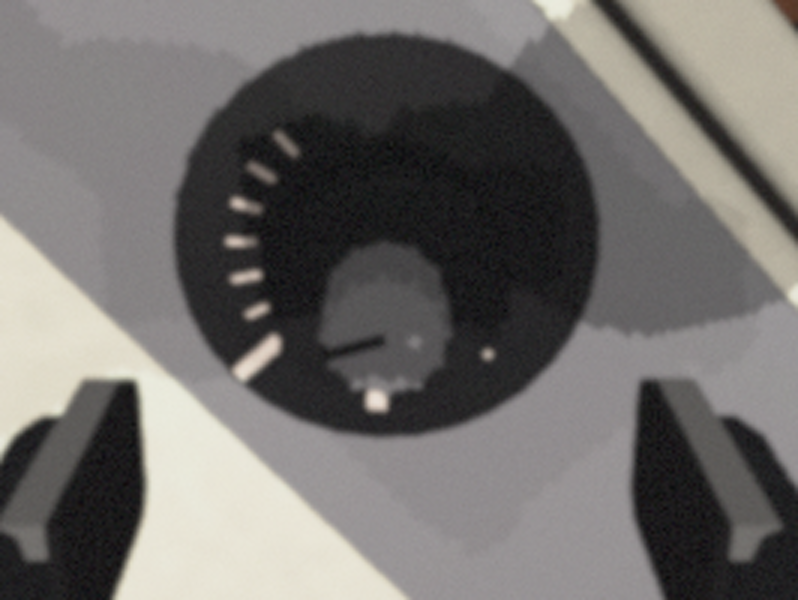

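The wrist close-up (crop = 3× from (189,164)) shows the scale disc centred at about (387,235), the long mark (278,343)–(240,372), the ring's white line at about (376,401) beside the knob, and the knob pointer (383,340)→(328,354). Both fingers are clear of everything.

```bash
python3 - <<'E'
from h import *
np.set_printoptions(precision=3,suppress=True)
T=np.load("T4.npy"); m=vision.camera_model("wrist"); C=T@np.array(m["T_tool_cam"])
w=cv2.imread("pics/w4.png"); f=lambda u:np.array(u,float)/3+[189,164]
loc=lambda uv,z:(onz(m,uv,z,C)-T[:3,3])@T[:3,:3]
for z in(249,251): print("disc edges",z,[loc(f([[387,33],[387,437],[175,235],[599,235]]),z)[:,:2]])
ax=loc(f([[387,235]]),250)[0]; E=loc(f([[387,33],[387,437],[175,235],[599,235]]),250); ax=np.array([(E[0]+E[1])[0]/2,(E[2]+E[3])[1]/2]); print("axis tool",ax, "world",T[:3,3]+T[:3,:3]@np.r_[ax,0])
ang=lambda v:np.arctan2(v[1],v[0])
L=loc(f([[278,343],[240,372]]),250)[:,:2]-ax; print("long r",np.linalg.norm(L,axis=1),[ang(v) for v in L], ang(L[1]-L[0]))
for z in(273,275,276):
  W=loc(f([[377,390],[376,401],[375,412],[488,354]]),z)[:,:2]-ax; print("line",z,np.linalg.norm(W,axis=1),[ang(v) for v in W])
K=loc(f([[383,340],[328,354]]),295)[:,:2]-ax; print("knob",K)
# other ticks
t=loc(f([[257,311],[246,277],[240,242],[246,207],[262,173],[287,145]]),250)[:,:2]-ax; print([ang(v) for v in t])
E
```

```text
disc edges 249 [array([[ 45.043,  -0.877],
       [-44.592,  -0.859],
       [  2.773, -45.218],
       [  2.871,  43.439]])]
disc edges 251 [array([[ 45.351,  -0.878],
       [-43.458,  -0.86 ],
       [  3.471, -44.811],
       [  3.568,  43.029]])]
axis tool [ 0.586 -0.89 ] world [ 582.432 -106.764  337.741]
long r [32.097 42.959] [np.float64(-2.3250731446368658), np.float64(-2.307109230127441)] -2.2541018533636397
line 273 [21.386 23.772 26.174 23.737] [np.float64(-3.051238109092967), np.float64(-3.0518318599636425), np.float64(-3.0523202292116225), np.float64(2.1807660310987425)]
line 275 [20.36  22.722 25.098 23.037] [np.float64(-3.0476167642015626), np.float64(-3.0486078377084747), np.float64(-3.0494171697073416), np.float64(2.152059219348658)]
line 276 [19.848 22.197 24.561 22.695] [np.float64(-3.045665770784188), np.float64(-3.04688141804882), np.float64(-3.0478703261037823), np.float64(2.137048155672101)]
knob [[ -0.588  -0.677]
 [ -3.205 -10.062]]
[np.float64(-2.055350424485907), np.float64(-1.796213836532867), np.float64(-1.5379765965657668), np.float64(-1.2813166705538626), np.float64(-1.0122319452446202), np.float64(-0.7474495793142615)]
```

The marks' spacing checks out (0.26 rad) and the disc is 88 mm. The long mark is at −2.315 and the line at −3.048 (tool frame), so the ring needs 0.733 rad clockwise. The axis is within 1.5 mm of the TCP. Descending and gripping.

Call:
{"name": "move_arm", "arguments": {"plan": [[[0.03,-0.12,2,0,0,0,6.8],[0,0,2,0,0,0,6.8],[0,0,1.5,0,0,0,6.8],[0,0,1,0,0,0,6.8],[0,0,0.5,0,0,0,6.8],[0,0,0,0,0,0,6.8],[0,0,0,0,0,0,6.8]]]}}

```text
t: 11.73
tool_pos: [583.0, -107.4, 270.3]
tool_rot: [-0.0, 0.496, 0.868, -0.0]
contact_force: [-0.5, -0.3, -2.7]
finger_gap: 0.8
grip_force: 0.0
```

Call:
{"name": "move_arm", "arguments": {"plan": [[[0,0,0,0,0,0,5.8],[0,0,0,0,0,0,5.3],[0,0,0,0,0,0,5.0],[0,0,0,0,0,0,4.7],[0,0,0,0,0,0,4.4],[0,0,0,0,0,0,4],[0,0,0,0,0,0,4],[0,0,0,0,0,0,4]]]}}

```text
t: 12.4
tool_pos: [583.1, -107.7, 271.6]
tool_rot: [0.001, 0.496, 0.869, -0.0]
contact_force: [-2.0, -1.3, 2.8]
finger_gap: 0.511
grip_force: 60.9
```

Gripped at 61 N. I'll relieve the slight upward load, turn partway, then check the finger grip.

Call:
{"name": "move_arm", "arguments": {"plan": [[[0,0,-0.25,0,0,0,4],[0,0,0,0,0,0.06,4],[0,0,0,0,0,0.06,4],[0,0,0,0,0,0.06,4],[0,0,0,0,0,0.06,4],[0,0,0,0,0,0.06,4],[0,0,0,0,0,0,4]]]}}

```text
t: 12.98
tool_pos: [583.3, -107.6, 271.6]
tool_rot: [-0.0, 0.62, 0.784, -0.0]
contact_force: [-0.1, -1.1, -4.7]
finger_gap: 0.512
grip_force: 62.7
```

```bash
python3 - <<'E'
from h import *
np.set_printoptions(precision=3,suppress=True)
T=tool(); s=monitor.get_state(); print(T,np.arctan2(T[1,0],T[0,0]),s["contact_force"],s["wrist_torque"],s["finger_gap"]); T4=np.load("T4.npy"); print(np.arctan2(T4[1,0],T4[0,0]))
w=vision.capture("wrist"); cv2.imwrite("pics/w5.png",w)
m=vision.camera_model("wrist"); C=T@np.array(m["T_tool_cam"]); p=T[:3,3]
g=cv2.cvtColor(w,cv2.COLOR_BGR2GRAY)
for z in(250,275): print(z,proj(m,[[583,-107,z]],C))
n,l,st,ce=cv2.connectedComponentsWithStats((g>110).astype(np.uint8))
for i in range(1,n):
    if 10<st[i,4]<3000 and 100<ce[i,0]<540 and ce[i,1]>120: print(st[i],ce[i])
E
```

```text
[[  -0.231    0.973   -0.001  583.293]
 [   0.973    0.231    0.    -107.576]
 [   0.      -0.001   -1.     271.624]
 [   0.       0.       0.       1.   ]] 1.8035423359905112 [-0.121 -1.121 -4.736] [-0.234 -0.318 -0.014] 0.5115012500487758
2.102230984350012
250 [[320.621 295.026]]
275 [[321.029 325.051]]
[254 259  11   7  32] [258.844 262.156]
[248 276  11   4  28] [253.25  277.464]
[501 281   7   6  17] [503.412 283.529]
[499 287   7   6  11] [501.818 290.   ]
[238 330   7  10  40] [241.775 333.775]
[392 330   8   9  37] [394.649 333.703]
[124 404  16  19 122] [131.746 412.861]
[498 406  15  18  86] [505.07  413.535]
[ 134  413   63   67 2066] [172.931 451.441]
[ 441  414   59   66 1876] [463.781 452.199]
```

Call:
{"name": "move_arm", "arguments": {"plan": [[[0,0,0,0,0,0.062,4],[0,0,0,0,0,0.062,4],[0,0,0,0,0,0.062,4],[0,0,0,0,0,0.062,4],[0,0,0,0,0,0.062,4],[0,0,0,0,0,0.062,4],[0,0,0,0,0,0.062,4],[0,0,0,0,0,0,4]]]}}

```text
t: 13.7
tool_pos: [583.6, -107.5, 271.7]
tool_rot: [-0.0, 0.774, 0.633, -0.0]
contact_force: [2.9, -1.6, -6.9]
finger_gap: 0.514
grip_force: 62.5
```

Call:
{"name": "move_arm", "arguments": {"plan": [[[0,0,0,0,0,0,4.6],[0,0,0,0,0,0,5.2],[0,0,0,0,0,0,6],[0,0,0,0,0,0,6.8],[0,0,0,0,0,0,6.8],[0,0,0,0,0,0,6.8],[0,0,0,0,0,0,6.8]]]}}

```text
t: 14.28
tool_pos: [583.0, -107.3, 273.1]
tool_rot: [0.0, 0.774, 0.633, 0.0]
contact_force: [-0.2, 0.2, -3.7]
finger_gap: 0.796
grip_force: 0.0
```

Call:
{"name": "move_arm", "arguments": {"plan": [[[0,0,-0.5,0,0,0,6.8],[0,0,-1,0,0,0,6.8],[0,0,-2,0,0,0,6.8],[0,0,-2,0,0,0,6.8],[0,0,-1.2,0,0,0,6.8],[0,0,0,0,0,0,6.8],[0,0,0,0,0,0,6.8]]]}}

```text
t: 14.87
tool_pos: [583.6, -107.5, 340.9]
tool_rot: [0.001, 0.774, 0.633, 0.001]
contact_force: [-0.5, 0.1, -4.6]
finger_gap: 0.802
grip_force: 0.0
```

```bash
cat > see.py <<'E'
from h import *
import sys
np.set_printoptions(precision=3,suppress=True)
T=tool(); s=monitor.get_state(); print(T[:3,3],np.arctan2(T[1,0],T[0,0]),s["contact_force"],s["finger_gap"],s["t"])
w=vision.capture("wrist"); cv2.imwrite(f"pics/{sys.argv[1]}.png",w)
m=vision.camera_model("wrist"); C=T@np.array(m["T_tool_cam"]); 
g=cv2.cvtColor(w,cv2.COLOR_BGR2GRAY); A=np.array([582.4,-107.0])
msk=np.zeros_like(g); poly=np.array([[A[0]+42*np.cos(t),A[1]+42*np.sin(t),250] for t in np.linspace(0,6.28,60)])
cv2.fillPoly(msk,[proj(m,poly,C).astype(np.int32)],1)
n,l,st,ce=cv2.connectedComponentsWithStats(((g>100)&(msk>0)).astype(np.uint8))
for i in range(1,n):
    if st[i,4]>4:
        P=[onz(m,ce[i],z,C)[0,:2]-A for z in(250,275)]
        print(st[i],ce[i],"world polar z250/z275:",[(round(float(np.hypot(*v)),1),round(float(np.arctan2(v[1],v[0])),3)) for v in P])
E
python3 see.py w6
```

```text
[ 583.565 -107.48   340.912] 1.370919884772635 [-0.507  0.092 -4.603] 0.801752158796758 14.8667
[265 237  11   5  41] [270. 239.] world polar z250/z275: [(30.7, 2.84), (29.5, 2.539)]
[360 246  11   5  41] [365.146 248.171] world polar z250/z275: [(29.9, -0.304), (27.0, 0.027)]
[266 249  11   5  41] [270.732 250.756] world polar z250/z275: [(30.8, 3.099), (27.4, 2.775)]
[ 298  252   41   51 1139] [317.531 273.81 ] world polar z250/z275: [(20.9, -1.798), (9.7, -1.833)]
[358 257   9   6  33] [361.97  259.424] world polar z250/z275: [(30.0, -0.568), (24.7, -0.23)]
[270 260   8   5  28] [273.786 262.179] world polar z250/z275: [(31.4, -2.927), (25.7, 3.035)]
[355 268   6   5  20] [357.05 270.2 ] world polar z250/z275: [(31.1, -0.83), (23.3, -0.523)]
[278 271   5   5  18] [279.833 272.722] world polar z250/z275: [(32.1, -2.667), (24.0, -2.96)]
```

The line should now sit behind the knob from this side. I'll turn the wrist back to the earlier viewing angle to compare numerically.

Call:
{"name": "move_arm", "arguments": {"plan": [[[0,0,0,0,0,-0.1,6.8],[0,0,0,0,0,-0.1,6.8],[0,0,0,0,0,-0.1,6.8],[0,0,0,0,0,-0.1,6.8],[0,0,0,0,0,-0.11,6.8],[0,0,0,0,0,-0.11,6.8],[0,0,0,0,0,-0.11,6.8],[0,0,0,0,0,0,6.8]]]}}

```text
t: 15.58
tool_pos: [582.6, -107.2, 338.0]
tool_rot: [-0.002, 0.496, 0.868, -0.0]
contact_force: [-0.5, 0.5, -4.3]
finger_gap: 0.795
grip_force: 0.0
```

```bash
python3 see.py w7; python3 - <<'E'
from h import *
# print knob-top pointer: dark pixels on knob, both pictures
T4=np.load("T4.npy"); m=vision.camera_model("wrist")
for n,T in(("w4",T4),("w7",tool())):
    C=T@np.array(m["T_tool_cam"]); g=cv2.cvtColor(cv2.imread(f"pics/{n}.png"),cv2.COLOR_BGR2GRAY)
    th=np.linspace(-np.pi,np.pi,361)[:-1]; v=np.zeros(360)
    for r in(5,6,7,8):
        P=np.c_[582.4+r*np.cos(th),-107+r*np.sin(th),np.full(360,295)]; uv=proj(m,P,C).astype(np.float32)
        v+=cv2.remap(g,uv[None,:,0],uv[None,:,1],1)[0]
    i=v.argmin(); print(n,"knob pointer dark dir",th[i],v[i]/4,np.median(v)/4)
    for lab,r,z in(("line",(15,17,19,21),275),("marks",(33,35,37),250)):
        v=sum(cv2.remap(g,*[a[None] for a in proj(m,np.c_[582.4+q*np.cos(th),-107+q*np.sin(th),np.full(360,z)],C).astype(np.float32).T],1)[0].astype(float) for q in r)/len(r)
        o=v.argsort()[::-1][:10]; print(n,lab,[(round(th[k],2),int(v[k])) for k in o])
E
```

```text
[ 582.584 -107.206  337.968] 2.102644881096446 [-0.544  0.52  -4.29 ] 0.7951683797446334 15.5833
[283 209   6   6  16] [285.5 211.5] world polar z250/z275: [(30.9, 2.841), (34.6, 2.666)]
[274 219   8   5  18] [277.278 221.   ] world polar z250/z275: [(31.0, 3.098), (33.2, 2.87)]
[268 230   9   5  20] [271.6  231.95] world polar z250/z275: [(31.3, -2.928), (31.8, 3.083)]
[266 243   9   3  22] [269.364 244.136] world polar z250/z275: [(31.5, -2.667), (29.8, -2.973)]
[267 254  11   5  39] [271.744 255.872] world polar z250/z275: [(30.9, -2.412), (27.1, -2.745)]
[272 266   7   5  23] [274.957 267.609] world polar z250/z275: [(31.8, -2.151), (25.5, -2.474)]
[269 276  16  14 114] [276.982 282.053] world polar z250/z275: [(36.7, -1.889), (27.4, -2.141)]
[286 277  15  14 119] [293.546 283.824] world polar z250/z275: [(30.5, -1.624), (20.2, -1.877)]
[327 276   5   4  17] [328.882 277.588] world polar z250/z275: [(21.9, -0.76), (10.9, -0.538)]
[352 281   3   3   8] [352.875 281.875] world polar z250/z275: [(32.3, -0.307), (22.6, -0.04)]
[307 289  24   6  91] [318.967 291.198] world polar z250/
[... 521 characters left out ...]
2), (np.float64(-1.92), 192), (np.float64(-1.08), 183), (np.float64(-1.15), 182), (np.float64(-1.85), 164)]
w7 knob pointer dark dir -2.3387411976724017 29.75 85.75
w7 line [(np.float64(-1.9), 179), (np.float64(-1.88), 179), (np.float64(-1.87), 176), (np.float64(-1.92), 174), (np.float64(-1.85), 171), (np.float64(-1.94), 164), (np.float64(-1.83), 162), (np.float64(-1.82), 152), (np.float64(-1.95), 145), (np.float64(-1.8), 138)]
w7 marks [(np.float64(-1.88), 208), (np.float64(-1.9), 206), (np.float64(-1.87), 200), (np.float64(-1.92), 191), (np.float64(-1.85), 173), (np.float64(-1.94), 157), (np.float64(-1.62), 145), (np.float64(-1.64), 143), (np.float64(-1.61), 140), (np.float64(-1.66), 139)]
```

The line is at −1.88 against the long mark at −1.89, and the knob pointer is unchanged. I'll raise clear and do a last door check.

Call:
{"name": "move_arm", "arguments": {"plan": [[[0,0,-2,0,0,0,6.8],[0,0,-2,0,0,0,6.8],[0,0,0,0,0,0,6.8],[0,0,0,0,0,0,6.8]]]}}

```text
t: 15.97
tool_pos: [583.6, -107.5, 380.4]
tool_rot: [0.001, 0.498, 0.867, 0.0]
contact_force: [-0.6, 0.1, -2.9]
finger_gap: 0.795
grip_force: 0.0
```

```bash
python3 - <<'E'
from h import *
a=cv2.resize(vision.capture("scene")[240:360,230:350],(400,400),interpolation=cv2.INTER_CUBIC); b=cv2.imread("pics/c5.png")[:,:400]
t=b[190:390,160:300]; r=cv2.matchTemplate(a,t,cv2.TM_CCOEFF_NORMED); print(cv2.minMaxLoc(r)[1::2], "expect (160,190)", np.abs(a[190:390,190:260].astype(int)-b[190:390,190:260]).mean())
s=monitor.get_state(); print(s["t"],s["contact_force"],s["tool_pos"])
order.sign_off()
E
```

```text
(0.9872605800628662, (160, 190)) expect (160,190) 3.8798333333333335
16.0167 [-0.15716572 -0.29000721 -3.5441549 ] [ 583.37142926 -107.41869141  379.22782412]
the job is handed in; nothing more can be done
```

The job is handed in at 16.0 s: the door looks latched and hasn't moved since I let go, though it took about 30 N and jumped the last 9 mm when the latch cleared the pin; the ring's line is within about 0.01 rad of the long mark, and the inner knob's pointer reads unchanged.

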